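Lock the food processor lid

ROBOT

A 7-joint arm with a two-finger parallel gripper is mounted at the origin on the work surface. World frame = base frame: x ahead of the robot, y to its left, z up, the work surface at z = 0. Lengths are in m, angles in rad, forces in N, time in s.
With the tool pointing down it reaches from about 0.4 to 0.85 m from the base axis. Payload 10.4 kg.
Tool frame: the origin (TCP) lies at the very end of the fingers, on their centre line; the grasp point (between the pads) lies manip.hold_point_z behind it (manip.hold_point_z is the distance from the TCP to the grasp point, in m); z points along the fingers, y is the direction in which the jaws open and shut (so a half turn about z gives the same grasp; the last joint's range is limited). The gripper opens to 85 mm and grips with 20 to 120 N. Pads are 22 mm wide; open, the fingers measure 114 mm over their backs; the gripper's body (76 mm by 85 mm) begins 54 mm behind the grasp point. The pads swing forward as they close: fully open they stand 13 mm farther back than shut.
Start: joints at [-1.282, 0.332, -0.065, 1.46, 0.022, 1.35, -0.088], TCP at [0.192, 0.595, 0.231] pointing down, gripper open.
Joint ranges: [-2.6, 2.6], [-0.5, 2.12], [-1.47, 1.34], [0.16, 2.42], [-1.27, 4.41], [0.06, 2.06], [-2.6, 2.6]. Speed limits (rad/s): [2.22, 2.22, 2.79, 2.79, 3.14, 3.14, 3.14].

INTERFACE

Orientations are given as a unit quaternion [x, y, z, w].
In Python, from workcell import manip gives the robot as it stands.
- The arm moves only by the tool jog_arm, never from a script. Its arguments are lists of equal length, an entry for each row: "translation": the shift along the world's x, y, z in mm, a list of three; "turn": the turn about the world's z in degrees. In form: {"translation": [[x, y, z], ...], "turn": [turn, ...]}. A call has 1 to 12 rows; each row is the pose to reach, as a shift and turn from the pose measured when the call began; what a row does not reach only later rows make up. A row lasts 1/12 s, in which the tool goes at most 41.7 mm and 7.16 degrees, less where a joint would pass 70% of its speed; a pose out of reach is approached as far as the arm can. A call with a gripper value outside its range is refused whole. "grip" is the finger opening in mm, from 0 to 85.4, set as the call begins (left out, the last holds). The fingers move at their own pace and stop on an object; "grip_force" is the grip in N (left out, the last holds). Time passes only in rows, so rows that repeat a pose let the fingers close. It gives the time, the measured TCP pose, the force and the opening at its end, in the units of the state.
- manip.get_obs(): the state, without advancing time (a new reading comes with each control period).
- manip.camera(name): name is "scene" or "top"; returns a dict with "frame" (420x560x3 uint8, red, green, blue), "mtx" (3x3 intrinsics, pixels), "pose" (4x4, takes a point from camera to world coordinates). Camera axes: x right, y down, z forward; pixel columns grow to the right and rows downward; lengths in m; the calibration is good to about 2 mm. A picture is of the moment at which its call begins. There is no depth.
- manip.hand_in(): hands the job in, once; it reports no verdict.
Trained networks look in a picture, given as the dict that the camera call returned (one of the last four; its "shot" number tells which), for a name from the list of things; names that differ only in an ending like _2 or _b are one class to them, and where a whole thing is asked for, a point or a joint stands for the part that bears it (a point fixed in the world has none). Each returns a list of dicts, best first, with "confidence" (0 to 1); they miss things now and then, are a little off and sometimes report something else, mostly with a low value. They report only what shows in the picture. A call takes as long as a camera call.
- manip.outline_of(picture, label): "mask" (420x560 bool, what is visible of it) and "extent" ([left, top, right, bottom] in pixels, round what is visible of it).
- manip.pinpoint(picture, label): "at" ([column, row] in pixels: a listed point, or the origin of a listed thing).
The state is a dict: "clock": time; "joint_pos": joint angles; "joint_velocities": joint speeds; "tau": joint torques, N m; "position": TCP position; "ee_rot": TCP orientation; "ft_force": force on the tool from outside, world axes, zero at the start; "torque": the same for the moment, N m; "grip_width": opening from 0.0 (shut) to 1.0 (fully open).
Only numpy, scipy, OpenCV 4.12 (cv2) and the standard library are available. Lean on these libraries where they do the work, as an engineer would, in place of code of your own. Each camera call takes 0.05 s, during which the arm holds its last target. There are 200 camera calls.

TASK

Lock the lid of the food processor by pushing with a fingertip, never gripping anything: first push the arm that sticks out of the lid clockwise (seen from above) until it is fully home against the upright stop on the bowl's handle, then push the small latch lever round counter-clockwise as far as it goes, so that it lies across the top of the lid's arm. Push gently, leave the lid and the latch there, and leave everything else on the counter where it stands.

Things in the scene. Friction and masses are not known exactly. Their poses are not given: they have to be found in the camera images.
- processor: Food processor, fixed to the counter: white motor base 190 x 200 mm, 90 mm high, clear round bowl (radius 85 mm), grey lid (radius 90 mm, top at 215 mm; the feed tube in its middle, radius 30 mm, reaches 245 mm). Origin under the bowl axis at counter height, z up; its yaw varies. The bowl's D handle stands out along this frame's -y, to 144 mm from the axis.
- stop (a point): Top centre of the upright stop block for the lid's arm, 212 mm above the counter: a block 8 x 36 mm on the bracket at the top of the bowl's handle (bracket top 180 mm), on the clockwise side of the arm's home place.
- lid_axis (a point): Point on the lid's upright turning axis, at the mid height (213 mm) of the lid's arm.
- lidarm_push (a point): Point on the middle line of the lid's arm, 130 mm from the lid's axis, mid height. The arm is a straight radial bar, 20 mm wide, 203 to 223 mm above the counter, reaching 160 mm from the axis; beyond the lid's rim (90 mm) it is free on both sides. Home, it points along the processor's -y, over the handle; open, it stands counter-clockwise of that, seen from above.
- lid_turn (a joint): Angle of the lid in rad: 0 = home against the stop, up to 1.2 = open (arm turned counter-clockwise from home, seen from above). Starts between 0.4 and 1.1. It stays where it is left; turning it takes about 2 N at the arm.
- latch_pivot (a point): Point on the upright pivot axis of the latch lever, at the lever's mid height (238 mm above the counter).
- latch_push (a point): Point on the middle line of the latch lever, 75 mm from its pivot, mid height. The lever is a straight bar, 14 mm wide, reaching 100 mm from the pivot, 229 to 247 mm above the counter (6 mm above the lid's arm); its hub has radius 14 mm, top 252 mm. Locked, it points along the processor's +x, across the arm; open, it stands clockwise of that, pointing roughly outward.
- latch (a joint): Angle of the latch lever in rad: 0 = locked (at its stop), up to 1.9 = open (turned clockwise from locked, seen from above; at 1.57 it points along the processor's -y). Starts between 1.15 and 1.7. It stays where it is left; turning it takes about 1 N at latch_push.
- pinch_bowl0: Small stoneware pinch bowl, 76 mm across, 34 mm high, origin under its centre; leave alone.
- pinch_bowl1: Middle stoneware pinch bowl, 86 mm across, 34 mm high, origin under its centre; leave alone.
- pinch_bowl2: Large stoneware pinch bowl, 96 mm across, 34 mm high, origin under its centre; leave alone.
- soap_pump: Chrome push-pump soap dispenser, radius 34 mm, 157 mm high, spout 58 mm out along its -x, origin under its centre; leave alone.
- colander: Steel colander, radius 115 mm, 99 mm high, two loop handles out to 147 mm along its y, origin under its centre; leave alone.
- scraper: Mint silicone scraper lying flat, 222 mm long along its x, 55 mm wide, 12 mm thick, origin under the neck; leave alone.
- oil_bottle: Green glass oil bottle, radius 30 mm, 190 mm high, origin under its centre; leave alone.

How it is judged:
By the outcome, as a careful person would: the job done as asked, in the order asked, and still so for the second after the job is handed in, with the robot touching nothing.
It also fails if it takes over 61 s, if anything falls off the work surface, if the arm or the gripper's body presses on something with over 40 N, if the wrist force passes 120 N, or if a joint passes its speed limit or range.

## Working session

There is one attempt and no reset: what is moved stays moved. The work goes in short steps, Python scripts to look and compute and a tool call to move; the robot and the scene stay as the last step left them, time stands still between calls to the robot, and variables do not carry over. Pictures are saved under pics/ and viewed, about 8 in all and at most 12, crops included, and the job is handed in when it is done.

Besides the shell and the picture viewer there is one more tool, called after "Request:" as name([rows], argument=value, ...), one row to a line, values as JSON. jog_arm: Moves the arm, as the interface text tells. Its arguments: {"type":"object","properties":{"translation":{"type":"array"},"turn":{"type":"array"},"grip":{"type":"number"},"grip_force":{"type":"number"}},"required":["translation","turn"]}

```bash
mkdir -p pics; cat > h.py <<'E'
import numpy as np, cv2
from workcell import manip
def ray(c,px):
    d=np.linalg.inv(c["mtx"])@[px[0],px[1],1]; P=np.array(c["pose"]); return P[:3,3],P[:3,:3]@d
def atz(c,px,z):
    o,d=ray(c,px); return o+d*(z-o[2])/d[2]
def tri(rs):
    A=np.zeros((3,3));b=np.zeros(3)
    for o,d in rs:
        d=d/np.linalg.norm(d);M=np.eye(3)-np.outer(d,d);A+=M;b+=M@o
    return np.linalg.solve(A,b)
Z=dict(processor=0,stop=.212,lid_axis=.213,lidarm_push=.213,latch_pivot=.238,latch_push=.238)
def look(names=Z,cams=("scene","top")):
    cs={n:manip.camera(n) for n in cams}; out={}
    for k in names:
        rs=[]
        for n,c in cs.items():
            r=manip.pinpoint(c,k)
            if r: rs.append(ray(c,r[0]["at"])); print(k,n,np.round(r[0]["at"]),round(r[0]["confidence"],2),np.round(atz(c,r[0]["at"],Z.get(k,0)),3))
        if len(rs)>1: print("   tri",np.round(tri(rs),3))
    return cs
def save(c,n): cv2.imwrite(f"pics/{n}.png",cv2.cvtColor(c["frame"],cv2.COLOR_RGB2BGR))
E
python3 - <<'E'
from h import *
cs=look(list(Z)+["pinch_bowl0","pinch_bowl1","pinch_bowl2","soap_pump","colander","scraper","oil_bottle"])
for n in cs: save(cs[n],n+"0"); print(n,np.round(cs[n]["pose"],2).tolist())
print(manip.get_obs(),manip.hold_point_z)
E
```

```text
processor scene [312. 225.] 0.9 [0.558 0.116 0.   ]
stop scene [287. 188.] 0.97 [0.546 0.003 0.212]
stop top [261. 224.] 0.67 [0.546 0.004 0.212]
   tri [0.545 0.004 0.212]
lid_axis scene [310. 166.] 0.95 [0.534 0.13  0.213]
lid_axis top [213. 217.] 0.77 [0.559 0.133 0.213]
   tri [0.55  0.124 0.225]
lidarm_push scene [335. 193.] 0.71 [0.665 0.063 0.213]
lidarm_push top [239. 180.] 0.86 [0.663 0.068 0.213]
   tri [0.663 0.067 0.21 ]
latch_pivot scene [283. 176.] 0.6 [0.525 0.014 0.238]
latch_pivot top [256. 233.] 0.78 [0.518 0.017 0.238]
   tri [0.52  0.018 0.233]
latch_push scene [271. 191.] 0.68 [ 0.54  -0.059  0.238]
pinch_bowl0 scene [261. 321.] 0.91 [ 0.672 -0.268  0.   ]
pinch_bowl0 top [353. 196.] 0.87 [ 0.67  -0.273  0.   ]
   tri [ 0.671 -0.271  0.002]
pinch_bowl1 scene [261. 321.] 0.91 [ 0.672 -0.268  0.   ]
pinch_bowl1 top [353. 196.] 0.87 [ 0.67  -0.273  0.   ]
   tri [ 0.671 -0.271  0.002]
pinch_bowl2 scene [261. 321.] 0.91 [ 0.672 -0.268  0.   ]
pinch_bowl2 top [353. 196.] 0.87 [ 0.67  -0.273  0.   ]
   tri [ 0.671 -0.271  0.002]
soap_pump scene [386. 217.] 0.57 [0.73  
[... 642 characters left out ...]
ck': 1.4, 'joint_pos': array([-1.28159588,  0.332198  , -0.06473668,  1.46012705,  0.02161033,
        1.34992684, -0.08845214]), 'joint_velocities': array([-0.00166405, -0.00015148, -0.00015437, -0.00015287, -0.00088107,
        0.00114733,  0.00069783]), 'tau': array([-3.84363295e-05, -6.25228858e+01,  4.89346718e-02, -3.91822779e+01,
        1.64504873e-02,  1.93883658e-03, -4.89552258e-05]), 'position': array([0.19169926, 0.59487424, 0.23132594]), 'ee_rot': array([ 1.55225701e-01,  9.87879032e-01,  1.87427489e-05, -5.45082016e-06]), 'ft_force': array([-0.3210023 , -0.73570921,  0.61785223]), 'torque': array([-0.06156087,  0.02454772, -0.00155603]), 'grip_width': 0.999701294437661} 0.0187
```

```bash
python3 -c "
import cv2,numpy as np
a=[cv2.imread(f'pics/{n}0.png') for n in('scene','top')]
print(a[0].shape)"
```

```text
(420, 560, 3)
```

View pics/scene0.png

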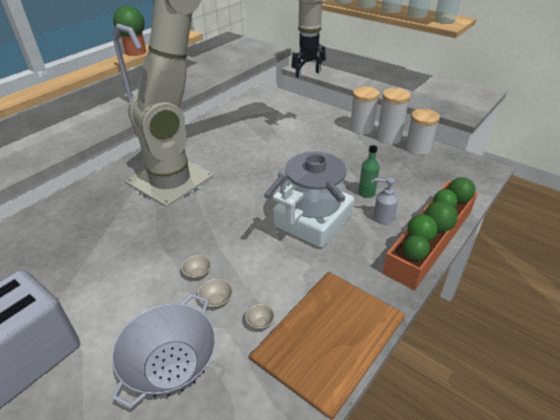

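View pics/top0.png

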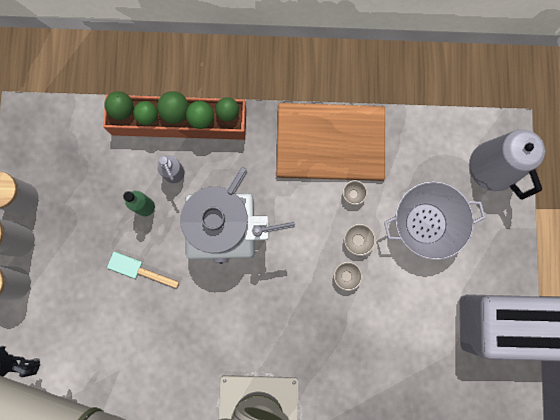

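The views show the lid's arm pointing to the upper right (top image ~[239,180]), the latch hub at ~[256,233] with its lever pointing right, and the oil bottle and soap pump to the left. The yaw is about 0 and the lid axis is near (0.557, 0.13). I'll go over high with the fingers shut.

Request:
jog_arm([
  [0, 0, 35],
  [0, 0, 70],
  [0, 0, 100],
  [25, -25, 120],
  [50, -50, 130],
  [75, -75, 130],
  [100, -100, 130],
  [125, -125, 130],
  [150, -150, 130],
  [175, -175, 130],
  [200, -200, 130],
  [225, -225, 130],
], turn=[0, 0, 0, -5, -10, -15, -20, -25, -30, -35, -40, -45], grip=0)

```text
clock: 2.4
position: [0.4177, 0.3684, 0.3616]
ee_rot: [0.523, 0.852, 0.0, -0.0]
ft_force: [0.1, 0.2, 0.2]
grip_width: 0.003
```

Request:
jog_arm([
  [25, -25, 0],
  [50, -50, 0],
  [75, -75, 0],
  [100, -100, 0],
  [125, -125, 0],
  [150, -150, 0],
  [175, -175, 0],
  [200, -200, 0],
  [225, -225, 0],
  [250, -250, 0],
  [265, -260, 0],
  [273, -265, 0],
], turn=[-5, -10, -15, -20, -25, -30, -35, -40, -45, -50, -55, -57])

```text
clock: 3.4
position: [0.6922, 0.1002, 0.3607]
ee_rot: [0.869, 0.495, -0.0, 0.001]
ft_force: [-0.9, 0.5, -1.0]
grip_width: -0.003
```

```bash
python3 - <<'E'
from h import *
cs=look()
im=np.hstack([cs["scene"]["frame"][110:260,200:400],cs["top"]["frame"][130:280,150:350]])
save(dict(frame=cv2.resize(im,None,fx=2,fy=2,interpolation=2)),"c1")
m=manip.outline_of(cs["top"],"processor"); print(m and (m[0]["extent"],m[0]["confidence"]))
o=manip.get_obs(); print(o["position"],o["ee_rot"],o["ft_force"],o["clock"],o["joint_pos"])
E
```

```text
processor scene [311. 224.] 0.75 [0.555 0.12  0.   ]
stop scene [285. 190.] 0.81 [ 0.547 -0.006  0.212]
lid_axis scene [316. 166.] 0.62 [0.552 0.138 0.213]
lid_axis top [239. 180.] 0.37 [0.663 0.066 0.213]
   tri [0.631 0.048 0.3  ]
lidarm_push scene [336. 193.] 0.67 [0.667 0.068 0.213]
lidarm_push top [238. 181.] 0.69 [0.659 0.07  0.213]
   tri [0.662 0.072 0.207]
latch_pivot scene [286. 175.] 0.78 [0.529 0.022 0.238]
latch_pivot top [240. 177.] 0.72 [0.665 0.063 0.238]
   tri [0.609 0.015 0.296]
latch_push scene [271. 190.] 0.61 [ 0.539 -0.057  0.238]
latch_push top [284. 224.] 0.56 [ 0.545 -0.057  0.238]
   tri [ 0.543 -0.059  0.241]
([229.7, 167.7, 296.2, 258.7], 0.83)
[0.69063341 0.10354492 0.36168909] [8.66435173e-01 4.99289445e-01 3.56010140e-04 1.20652080e-04] [ 0.94863212  0.46676503 -0.76899778] 4.15 [-0.52123138  0.5172528   0.5359041   1.00860281 -0.25676604  1.67381661
 -0.59714754]
```

View pics/c1.png

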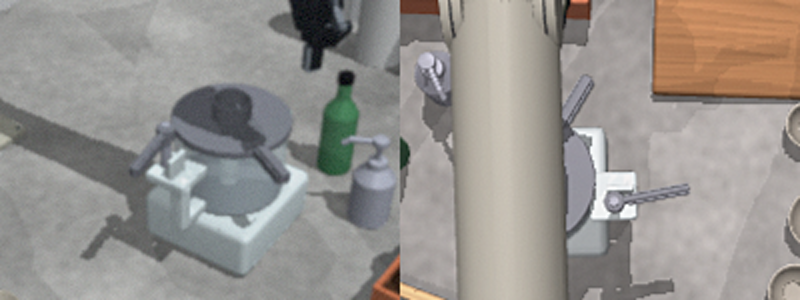

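Request:
jog_arm([
  [0, 0, -20],
  [0, 0, -40],
  [0, 0, -60],
  [0, 0, -80],
  [0, 0, -100],
  [0, 0, -120],
  [0, 0, -140],
  [0, 0, -155],
  [0, 0, -162],
  [0, 0, -162],
], turn=[0, 0, 0, 0, 0, 0, 0, 0, 0, 0])

```text
clock: 4.98
position: [0.6898, 0.1036, 0.1979]
ee_rot: [0.866, 0.499, -0.001, -0.0]
ft_force: [-0.1, 0.9, -0.2]
grip_width: -0.002
```

```bash
python3 - <<'E'
from h import *
c=manip.camera("scene"); save(dict(frame=cv2.resize(c["frame"][110:260,220:420],None,fx=3,fy=3,interpolation=2)),"c2")
o=manip.get_obs(); print(o["position"],o["ft_force"],o["clock"])
E
```

```text
[0.69044291 0.10359293 0.19951789] [-0.3749908   0.11669378 -0.28906649] 5.0333
```

View pics/c2.png

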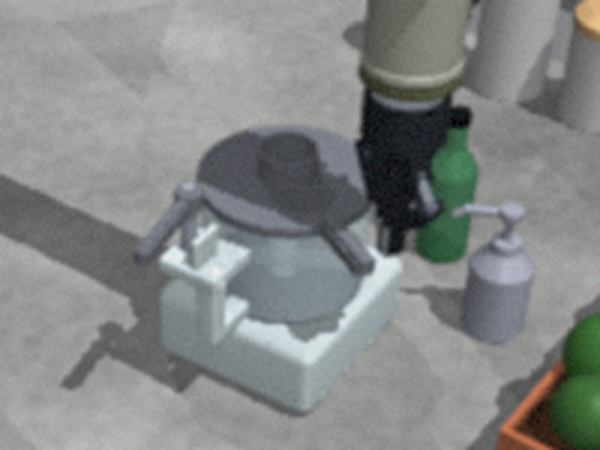

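The finger (tip ~[395,245] in the crop) hangs beside the lid's arm on its counter-clockwise side, clear of everything. Next I push it round the arc.

Request:
jog_arm([
  [-4, -7, 0],
  [-8, -14, 0],
  [-12, -20, 0],
  [-14, -25, 0],
  [-17, -30, 0],
  [-19, -35, 0],
  [-22, -40, 0],
  [-25, -45, 0],
  [-28, -50, 0],
  [-31, -55, 0],
  [-35, -59, 0],
  [-39, -63, 0],
], turn=[0, 0, 0, -2, -5, -7, -10, -12, -15, -17, -20, -22])

```text
clock: 6.03
position: [0.6517, 0.0396, 0.2006]
ee_rot: [0.946, 0.323, 0.001, 0.0]
ft_force: [2.4, 0.1, -0.1]
grip_width: -0.002
```

Request:
jog_arm([
  [-4, -3, 0],
  [-8, -6, 0],
  [-12, -9, 0],
  [-16, -12, 0],
  [-20, -15, 0],
  [-24, -18, 0],
  [-28, -21, 0],
  [-33, -24, 0],
  [-37, -26, 0],
  [-41, -28, 0],
  [-45, -30, 0],
  [-49, -31, 0],
], turn=[-2, -4, -6, -8, -10, -12, -14, -17, -19, -21, -23, -25])

```text
clock: 7.03
position: [0.6029, 0.0076, 0.2016]
ee_rot: [0.994, 0.109, 0.002, 0.0]
ft_force: [3.7, -1.2, -1.0]
grip_width: 0.002
```

```bash
python3 - <<'E'
from h import *
cs=look()
im=np.hstack([cs["scene"]["frame"][130:255,240:380],cs["top"]["frame"][150:275,190:330]])
save(dict(frame=cv2.resize(im,None,fx=2.8,fy=2.8,interpolation=2)),"c3")
o=manip.get_obs(); print(o["position"],o["ft_force"],o["clock"])
E
```

```text
processor scene [313. 224.] 0.9 [0.56  0.123 0.   ]
stop scene [286. 190.] 0.78 [ 0.547 -0.004  0.212]
lid_axis scene [314. 168.] 0.76 [0.55  0.128 0.213]
lid_axis top [214. 222.] 0.57 [0.545 0.129 0.213]
   tri [0.547 0.13  0.21 ]
lidarm_push scene [297. 195.] 0.87 [ 0.588 -0.003  0.213]
latch_pivot scene [288. 176.] 0.6 [0.535 0.023 0.238]
latch_pivot top [145. 273.] 0.74 [0.406 0.297 0.238]
   tri [0.374 0.313 0.017]
latch_push scene [270. 193.] 0.47 [ 0.545 -0.067  0.238]
latch_push top [283. 226.] 0.64 [ 0.538 -0.055  0.238]
   tri [ 0.538 -0.056  0.228]
[0.60271233 0.00857411 0.20051592] [-0.24684932  0.2205027  -0.3472025 ] 7.7333
```

View pics/c3.png

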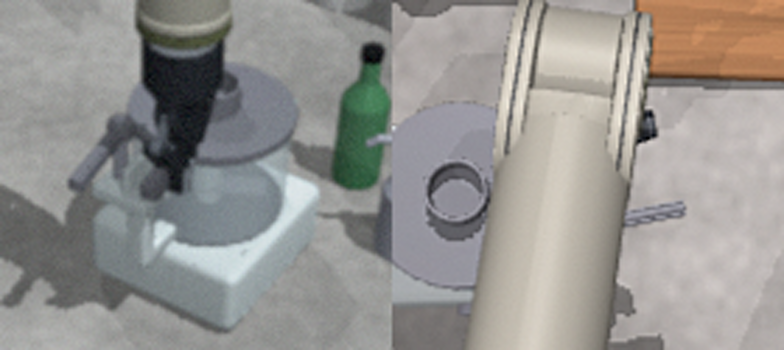

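The finger is on the arm's outer side, close to the stop. I'll creep the rest of the way.

Request:
jog_arm([
  [-2, -1, 0],
  [-4, -1, 0],
  [-6, -2, 0],
  [-8, -2, 0],
  [-10, -3, 0],
  [-12, -3, 0],
  [-14, -4, 0],
  [-16, -4, 0],
  [-18, -5, 0],
], turn=[-1, -2, -3, -4, -5, -6, -7, -8, -9])

```text
clock: 8.48
position: [0.5845, 0.0038, 0.2006]
ee_rot: [0.999, 0.032, 0.001, 0.0]
ft_force: [1.1, 1.0, 0.1]
grip_width: -0.003
```

Request:
jog_arm([
  [-1, 0, 0],
  [-2, 0, 0],
  [-3, 0, 0],
], turn=[-1, -2, -2])

```text
clock: 8.73
position: [0.5828, 0.0034, 0.2009]
ee_rot: [1.0, 0.013, 0.003, 0.001]
ft_force: [14.1, -1.8, -6.5]
grip_width: -0.0
```

Request:
jog_arm([
  [-1, 0, 0],
  [-2, 0, 0],
], turn=[0, 0])

```text
clock: 8.9
position: [0.5828, 0.0033, 0.2011]
ee_rot: [1.0, 0.013, 0.005, 0.001]
ft_force: [18.4, -1.3, -11.1]
grip_width: -0.003
```

A firm stop at the predicted place. I back off, rise and check.

Request:
jog_arm([
  [3, 0, 0],
  [8, 0, 0],
  [20, 0, 0],
  [35, -5, 0],
  [50, -10, 0],
  [60, -15, 30],
  [60, -30, 60],
  [60, -50, 90],
  [60, -75, 110],
  [60, -105, 110],
  [60, -135, 110],
  [60, -165, 110],
], turn=[0, 0, 0, 0, 0, 0, 0, 0, 0, 0, 0, 0])

```text
clock: 9.9
position: [0.6426, -0.1626, 0.3111]
ee_rot: [1.0, 0.013, 0.005, 0.001]
ft_force: [0.3, 0.0, 0.1]
grip_width: -0.004
```

```bash
python3 - <<'E'
from h import *
cs=look()
im=np.hstack([cs["scene"]["frame"][130:255,240:380],cs["top"]["frame"][150:275,190:330]])
save(dict(frame=cv2.resize(im,None,fx=2.8,fy=2.8,interpolation=2)),"c4")
o=manip.get_obs(); print(o["position"],o["ee_rot"],o["ft_force"],o["clock"])
E
```

```text
processor scene [312. 225.] 0.74 [0.561 0.117 0.   ]
processor top [172. 174.] 0.52 [0.719 0.292 0.   ]
   tri [0.634 0.195 0.038]
stop scene [285. 188.] 0.91 [0.542 0.001 0.212]
stop top [263. 221.] 0.71 [ 0.553 -0.     0.212]
   tri [ 0.55  -0.003  0.219]
lid_axis scene [315. 166.] 0.67 [0.547 0.138 0.213]
lid_axis top [217. 220.] 0.93 [0.551 0.121 0.213]
   tri [0.553 0.122 0.223]
lidarm_push scene [289. 190.] 0.94 [ 0.556 -0.002  0.213]
lidarm_push top [263. 220.] 0.68 [ 0.556 -0.002  0.213]
   tri [ 0.556 -0.002  0.213]
latch_pivot scene [383. 221.] 0.57 [0.834 0.015 0.238]
latch_pivot top [257. 233.] 0.49 [0.517 0.012 0.238]
   tri [0.657 0.081 0.102]
latch_push scene [314. 167.] 0.19 [0.566 0.103 0.238]
latch_push top [287. 223.] 0.62 [ 0.547 -0.065  0.238]
   tri [ 0.584 -0.028  0.313]
[ 0.64282011 -0.16124229  0.31108098] [0.99990133 0.0129313  0.00535444 0.00120452] [-0.26027817  0.81457544  0.48248133] 10.6
```

View pics/c4.png

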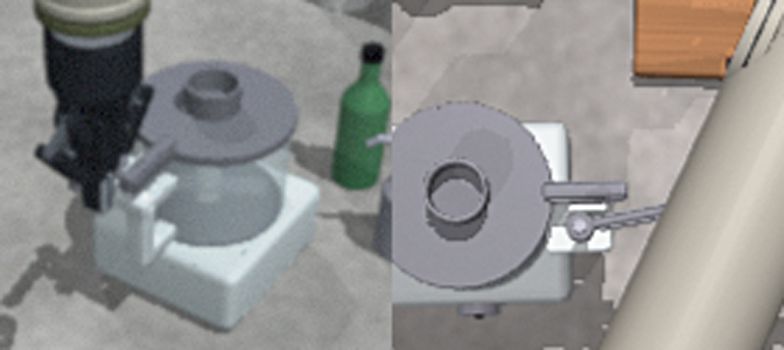

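The lid's arm (top crop ~[585,190]) now points straight over the handle against the stop block, in line with the processor. The lever points right-down from its hub at [580,228]. I move to the lever's clockwise side.

Request:
jog_arm([
  [-22, 14, 0],
  [-44, 28, 0],
  [-66, 42, 0],
  [-88, 56, 0],
  [-110, 70, 0],
  [-132, 84, 0],
  [-144, 92, 0],
  [-144, 92, -20],
  [-144, 92, -40],
  [-144, 92, -60],
  [-144, 92, -77],
  [-144, 92, -77],
], turn=[3, 6, 9, 12, 14, 16, 16, 16, 16, 16, 16, 16])

```text
clock: 11.6
position: [0.4972, -0.069, 0.2314]
ee_rot: [0.988, 0.152, 0.003, 0.0]
ft_force: [-0.1, 0.1, -0.9]
grip_width: 0.003
```

```bash
python3 - <<'E'
from h import *
cs=look(["latch_push","latch_pivot","lidarm_push"])
im=np.hstack([cs["scene"]["frame"][130:255,220:360],cs["top"]["frame"][150:275,190:330]])
save(dict(frame=cv2.resize(im,None,fx=2.8,fy=2.8,interpolation=2)),"c5")
o=manip.get_obs(); print(o["position"],o["ee_rot"],o["ft_force"],o["clock"])
E
```

```text
latch_push scene [271. 190.] 0.6 [ 0.54  -0.058  0.238]
latch_push top [345. 278.] 0.67 [ 0.408 -0.219  0.238]
   tri [ 0.487 -0.151  0.277]
latch_pivot scene [286. 175.] 0.58 [0.528 0.022 0.238]
latch_pivot top [346. 279.] 0.61 [ 0.405 -0.22   0.238]
   tri [ 0.501 -0.137  0.328]
lidarm_push scene [291. 190.] 0.93 [0.559 0.003 0.213]
lidarm_push top [263. 218.] 0.81 [ 0.562 -0.002  0.213]
   tri [ 0.562 -0.001  0.217]
[ 0.49924794 -0.06925484  0.23485058] [9.88362013e-01 1.51996593e-01 6.11427637e-03 4.27705721e-04] [-0.33452709 -0.14924255 -0.79529221] 12.0
```

View pics/c5.png

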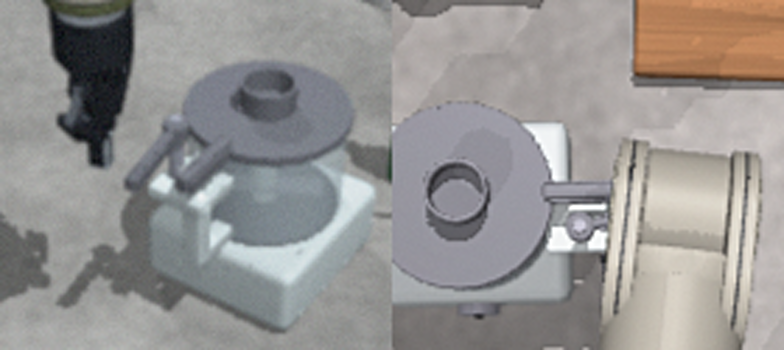

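The finger (tip ~[100,160] in the left crop) is beside the lever, on its clockwise side and at its height. Now I push the lever round.

Request:
jog_arm([
  [8, 3, 0],
  [16, 6, 0],
  [24, 8, 0],
  [29, 9, 0],
  [34, 10, 0],
  [38, 10, 0],
  [42, 11, 0],
  [46, 13, 0],
  [50, 15, 0],
  [54, 16, 0],
  [58, 18, 0],
  [62, 21, 0],
], turn=[0, 0, 0, 3, 6, 9, 12, 15, 19, 22, 25, 29])

```text
clock: 13.0
position: [0.562, -0.0483, 0.2344]
ee_rot: [0.918, 0.396, 0.005, -0.001]
ft_force: [-0.5, -1.3, 0.5]
grip_width: 0.001
```

Request:
jog_arm([
  [3, 2, 0],
  [6, 5, 0],
  [9, 8, 0],
  [13, 11, 0],
  [15, 13, 0],
  [17, 16, 0],
  [19, 18, 0],
  [21, 21, 0],
  [23, 24, 0],
  [25, 27, 0],
  [26, 29, 0],
  [27, 31, 0],
], turn=[3, 6, 9, 13, 16, 18, 20, 23, 26, 29, 31, 33])

```text
clock: 14.0
position: [0.5898, -0.0172, 0.2339]
ee_rot: [0.768, 0.641, 0.004, -0.002]
ft_force: [-0.1, -2.1, -0.2]
grip_width: 0.001
```

```bash
python3 - <<'E'
from h import *
cs=look(["latch_push","latch_pivot","lidarm_push"])
im=np.hstack([cs["scene"]["frame"][130:255,220:360],cs["top"]["frame"][150:275,190:330]])
save(dict(frame=cv2.resize(im,None,fx=2.8,fy=2.8,interpolation=2)),"c6")
o=manip.get_obs(); print(o["position"],o["ee_rot"],o["ft_force"],o["clock"])
E
```

```text
latch_push scene [303. 189.] 0.62 [ 0.605 -0.001  0.238]
latch_pivot scene [365. 194.] 0.74 [0.746 0.084 0.238]
lidarm_push scene [291. 189.] 0.92 [0.558 0.006 0.213]
[ 0.58904316 -0.01732113  0.2343562 ] [ 0.76838695  0.63996194  0.00493817 -0.00241134] [-0.04510997  0.64717292  0.00744251] 14.4
```

View pics/c6.png

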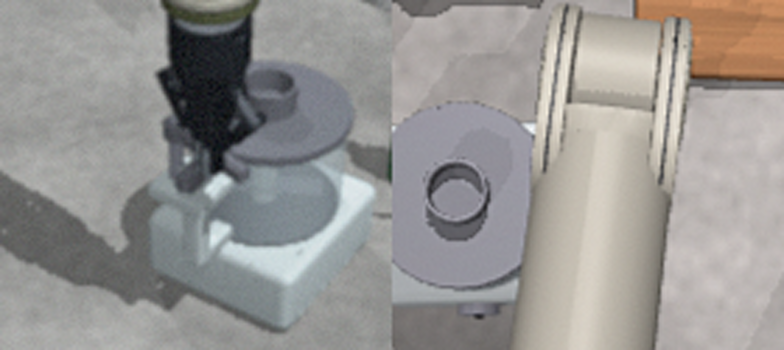

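The lever has swung across the arm and the finger is still on it. I creep to the stop.

Request:
jog_arm([
  [1, 2, 0],
  [2, 4, 0],
  [2, 6, 0],
  [3, 8, 0],
  [3, 10, 0],
], turn=[1, 3, 4, 6, 8])

```text
clock: 14.82
position: [0.5922, -0.0074, 0.2344]
ee_rot: [0.721, 0.693, 0.005, -0.003]
ft_force: [1.2, -2.0, 0.1]
grip_width: -0.004
```

Request:
jog_arm([
  [1, 1, 0],
  [1, 2, 0],
  [1, 3, 0],
], turn=[1, 2, 2])

```text
clock: 15.07
position: [0.5934, -0.0044, 0.2345]
ee_rot: [0.709, 0.705, 0.005, -0.002]
ft_force: [0.8, -1.7, -0.6]
grip_width: 0.003
```

Request:
jog_arm([
  [0, 1, 0],
  [0, 2, 0],
], turn=[1, 2])

```text
clock: 15.23
position: [0.5935, -0.0024, 0.2345]
ee_rot: [0.696, 0.718, 0.005, -0.002]
ft_force: [0.4, -2.0, 0.4]
grip_width: 0.0
```

Request:
jog_arm([
  [0, 1, 0],
  [0, 2, 0],
  [0, 2, 0],
], turn=[0, 0, 0])

```text
clock: 15.48
position: [0.5935, -0.0002, 0.2345]
ee_rot: [0.696, 0.718, 0.005, -0.002]
ft_force: [0.8, -1.3, 0.1]
grip_width: 0.0
```

Request:
jog_arm([
  [0, 1, 0],
  [0, 2, 0],
  [0, 2, 0],
], turn=[0, 0, 0])

```text
clock: 15.73
position: [0.5935, 0.0001, 0.2345]
ee_rot: [0.697, 0.717, 0.004, -0.002]
ft_force: [-0.0, -6.3, 0.8]
grip_width: -0.001
```

Request:
jog_arm([
  [0, 1, 0],
  [0, 3, 0],
], turn=[0, 0])

```text
clock: 15.9
position: [0.5935, 0.0004, 0.2346]
ee_rot: [0.698, 0.716, 0.003, -0.0]
ft_force: [1.0, -14.5, 0.9]
grip_width: -0.0
```

Request:
jog_arm([
  [0, -3, 0],
  [0, -8, 0],
  [0, -20, 0],
  [0, -40, 0],
  [0, -60, 20],
  [0, -80, 50],
  [0, -110, 80],
  [0, -145, 100],
  [0, -180, 100],
  [0, -215, 100],
  [0, -240, 100],
  [0, -250, 100],
], turn=[0, 0, 0, 0, 0, 0, 0, 0, 0, 0, 0, 0])

```text
clock: 16.9
position: [0.5918, -0.2547, 0.3346]
ee_rot: [0.7, 0.715, 0.002, -0.0]
ft_force: [-1.3, -0.3, 0.2]
grip_width: 0.005
```

```bash
python3 - <<'E'
from h import *
cs=look()
im=np.hstack([cs["scene"]["frame"][130:255,220:360],cs["top"]["frame"][150:275,190:330]])
save(dict(frame=cv2.resize(im,None,fx=2.8,fy=2.8,interpolation=2)),"c7")
o=manip.get_obs(); print(o["position"],o["ft_force"],o["clock"])
E
```

```text
processor scene [218. 300.] 0.74 [ 0.533 -0.288  0.   ]
stop scene [310. 224.] 0.6 [ 0.685 -0.08   0.212]
stop top [259. 225.] 0.8 [0.542 0.009 0.212]
   tri [0.58  0.03  0.071]
lid_axis scene [315. 167.] 0.9 [0.551 0.132 0.213]
lid_axis top [214. 217.] 0.66 [0.56  0.129 0.213]
   tri [0.557 0.127 0.219]
lidarm_push scene [292. 190.] 0.85 [0.563 0.003 0.213]
lidarm_push top [262. 219.] 0.9 [0.558 0.003 0.213]
   tri [0.56  0.004 0.21 ]
latch_pivot scene [285. 174.] 0.55 [0.523 0.026 0.238]
latch_pivot top [257. 230.] 0.5 [0.525 0.012 0.238]
   tri [0.527 0.014 0.246]
latch_push scene [305. 185.] 0.76 [0.597 0.019 0.238]
latch_push top [258. 202.] 0.71 [0.6   0.012 0.238]
   tri [0.6   0.013 0.243]
[ 0.59355452 -0.24927081  0.33465984] [0.45911174 0.86446434 0.02811457] 17.6
```

View pics/c7.png

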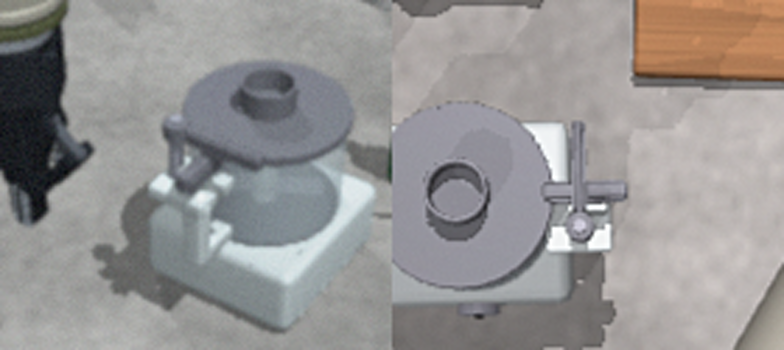

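The lever (top crop from hub [580,225] to [578,125]) lies across the lid's arm, which is still home. The robot is clear.

```bash
python3 -c "
from workcell import manip
print(manip.hand_in())"
```

```text
the job is handed in; nothing more can be done
None
```

The lid is locked, and I've handed the job in at about 17.6 s on the robot's clock. With the fingers shut, I pushed the lid's arm clockwise onto the upright stop, then pushed the latch lever counter-clockwise to its own stop.

- **Lid:** the arm stopped hard about 2 mm from where I predicted, with the wrist force rising to about 18 N sideways (about 21 N in all) while the finger no longer moved.
- **Latch:** the lever stopped hard at about 14 N, with the finger no longer moving.
- **Last pictures:** the lever lies straight across the top of the lid's arm, which still points along the handle against the stop. The gripper is clear, about 0.25 m away.
- **Other things on the counter:** the force readings showed no unexpected contact along the way. I did not re-measure the other objects afterwards.
- **Disagreements:** some network readings were plainly wrong when the robot blocked the view, such as the latch pivot and stop points. In the last look, the scene camera's readings of the processor and the stop were also far off. I ignored these in favour of the pictures and the contact forces.

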